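# Unload the bracket mould and close it

### The job

Lift the freshly cast white bracket out of the blue mould and stand it upright in the tray's free compartment, the one with the green liner, flat on its floor. Then put the metal cover on the empty mould so that it is fully home, flat and level on the rim with its underside pad in the cavity. Set both down gently, do not drop them, and leave everything else on the table where it stands.

Things in the scene. Friction and masses are not known exactly. Their poses are not given: they have to be found in the camera images.
- mould: blue mould block, fixed, 96 (x) x 130 (y) x 45 mm high; origin at the centre of its underside. In the middle of its top an open cavity 52 (x) x 82 (y) mm, 18 mm deep (floor 27 mm above the origin), 3 mm chamfer round the mouth. Place and yaw vary; mould, tray and cover also trade places between episodes
- casting: loose white cast bracket, 90 g, in the mould cavity, 2 mm play each side; origin at the centre of its underside. Base plate 48 (x) x 78 (y) x 12 mm; on its middle an upright lug 12 mm thick (x, flat faces to +x and -x), 28 mm wide (y), its rounded top 52 mm above the origin. In the mould, the rim is 18 mm above the bracket's origin. Same after a half turn
- tray: yellow tray, fixed, 150 (x) x 112 (y) x 18 mm high, walls and floor 5 mm thick; origin at the centre of its underside. One divider, as high as the walls, parts it into two compartments side by side along x, each about 67 (x) x 102 (y) mm inside, centred at x = -36 and +36 mm
- liner: green liner sheet, fixed, 58 (x) x 94 (y) x 1 mm, on the floor of the free compartment, centred in it and with the tray's yaw; origin at the centre of its underside, which lies 5 mm above the table. The bracket is to stand here with its 78 mm side along y; which compartment it is varies
- finished: a finished bracket exactly like the cast one, loose, standing in the tray's other compartment, 72 mm from the liner's centre; to be left alone
- cover: loose mould cover, 280 g; origin at the centre of its pad's underside. Locating pad 44 (x) x 74 (y) mm, 0 to 8 mm high; aluminium plate 90 (x) x 124 (y) mm from 8 to 16 mm; on its middle an orange square grip 22 x 22 mm from 16 to 44 mm. It starts on its pad on the table. Seated, the pad is in the cavity and the origin 37 mm above the mould's; it fits either way round (half turn)
- bottle: clear bottle with red cap, loose, 44 mm across, 140 mm tall, origin at centre of its underside; stands by the mould, about 105 mm from the mould's centre; bystander
- jar: blue jar with black cap, loose, 52 mm across, 75 mm tall, origin at centre of its underside; stands about 100 mm from the cover's centre; bystander
- pinion: small white gear, loose, 40 mm across, 22 mm high, origin at centre of its underside; beside the tray; bystander
- rack: yellow toothed rack, loose, 16 (x) x 120 (y) x 15 mm, origin at centre of its underside; lies along the cover's edge, about 75 mm from the cover's centre; bystander
- caliper: steel caliper with black slide, loose, lying along y, 150 mm long, 12 mm high, jaws out to x = 42 mm, origin at the middle of the beam's underside; lies along the tray's edge; bystander
- screwdriver: red-handled screwdriver, loose, lying along its x, 180 mm long, origin under its middle; bystander
- pencup: dark pen cup, loose, 66 mm across, cup 90 mm tall with pens up to 150 mm, origin at centre of its underside; bystander
- clip: white finger-sensor clip with an orange stripe, loose, 60 (x) x 26 (y) x 24 mm, origin at centre of its underside; lies close by the mould, about 95 mm from its centre; bystander
Mind the look-alikes: they are no part of the job. Several things look just like the cover: the one meant starts farthest to the robot's right.

How it is judged (in metres and radians):
On the way, in this order (a step that is already met when the one before it is completed fails the run):
1. the cast bracket is lifted clear out of the mould, held by the fingers (z of casting in the frame of mould above 0.06 m and contact force between casting and the fingers above 0.5 N), for 0.1 s.
2. the cast bracket stands upright, flat on the green liner, let go and at rest (horizontal distance between casting and liner below 0.016 m and z of casting in the frame of liner below 0.0045 m and angle between casting's own z axis and vertical below 0.06 rad and contact force between casting and the fingers below 0.05 N and linear speed of casting below 0.03 m/s), for 0.2 s.
At the end, for the whole second after the job is handed in: Cast bracket upright (0.06 rad), flat on the green liner (within 16 mm of its centre, origin under 4.5 mm above the liner's); cover seated on the mould: centre within 6.5 mm, origin 34 to 39 mm above the mould's, level to 0.025 rad, long sides parallel to 0.17 rad; both at rest (horizontal distance between casting and liner below 0.016 m and z of casting in the frame of liner below 0.0045 m and angle between casting's own z axis and vertical below 0.06 rad and horizontal distance between cover and mould below 0.0065 m and z of cover in the frame of mould between 0.034 and 0.039 m and angle between cover's own z axis and vertical below 0.025 rad and angle between the y axis of cover and the y axis of mould, either way round below 0.17 rad and linear speed of each of casting, cover below 0.02 m/s); the robot touches nothing.
It fails at once if a bystander or the finished bracket is shoved more than 25 mm (distance of any of bottle, jar, pinion, rack, caliper, screwdriver, pencup, clip, finished from where it was at the start of the episode above 0.025 m).
It fails at once if the bottle, jar, pen cup or finished bracket is toppled (angle between any of bottle, jar, pencup, finished's own z axis and vertical above 0.5 rad).
It fails at once if the casting is dropped or thrown (over 0.7 m/s out of the fingers, a fall of about 25 mm) (contact force between casting and the fingers below 0.05 N and linear speed of casting above 0.7 m/s).
It fails at once if the cover is dropped or thrown (over 0.7 m/s out of the fingers, a fall of about 25 mm) (contact force between cover and the fingers below 0.05 N and linear speed of cover above 0.7 m/s).
It also fails if it takes over 64 s, if anything falls off the work surface, if the arm or the gripper's body presses on something with over 40 N, if the wrist force passes 120 N, or if a joint passes its speed limit or range.

### The arm

A 6-joint arm with a two-finger parallel gripper is mounted at the origin on the work surface. World frame = base frame: x ahead of the robot, y to its left, z up, the work surface at z = 0. Lengths are in mm, angles in rad, forces in N, time in s.
With the tool pointing down it reaches from about 350 to 875 mm from the base axis. Payload 15.5 kg.
Tool frame: the origin (TCP) lies on the centre line of the jaws, within the pads' length; the fingertips stand 19 mm ahead of it and the grasp point (between the pads) is the TCP (ctrl.tip_extent is the distance from the TCP to the fingertips, in mm); z points along the fingers, y is the line along which they close (so a half turn about z gives the same grasp; the last joint's range is limited). The gripper opens to 85 mm and grips with 20 to 120 N. Pads are 22 mm wide; open, the fingers measure 114 mm over their backs; the gripper's body (76 mm by 85 mm) begins 54 mm behind the grasp point. The pads swing forward as they close: fully open they stand 13 mm farther back than shut.
Start: joints at [1.252, 0.494, 1.345, -0, 1.302, -0.096], TCP at [138.705, 609.416, 250.277] pointing down, gripper open.
Joint ranges: [-2.91, 2.91], [-0.82, 2.16], [0.22, 2.67], [-1.22, 4.37], [0.12, 2.79], [-3.08, 3.08]. Speed limits (rad/s): [1.89, 1.89, 2.57, 3.01, 3.01, 3.01].

### API

Orientations are given as a 3x3 rotation matrix whose columns are the frame's x, y, z axes.
In Python, from rig import ctrl gives the robot as it stands. The module is installed in compiled form; this text tells all that it offers.
- The arm moves only by the tool apply_moves, never from a script. Its argument "moves" is a list of rows, each a list of 3 entries, a list of its own where there are three numbers: the turn, a rotation vector about the world's x, y, z as a fraction of full scale, then the shift along the world's x, y, z as a fraction of full scale, then the opening, from 0 (shut) to 1 (fully open). In form: [[[ax, ay, az], [x, y, z], gripper], ...]. A call has 1 to 12 rows; each row shifts and turns the commanded pose from where the row before left it; what a row does not reach is not made up. Full scale, the value 1, is 15 cm for a shift and 1.5 rad for a turn. A row lasts 1/12 s, in which the tool goes at most 41.7 mm and 7.16 degrees, less where a joint would pass 70% of its speed; a pose out of reach is approached as far as the arm can. A call with a number of a shift or a turn outside -1 to 1 is refused whole. A call with a gripper value outside its range is refused whole. The fingers move at their own pace and stop on an object; "grip_force" is the grip in N (left out, the last holds). Time passes only in rows, so rows that do not move let the fingers close. It gives the time, the measured TCP pose, the force, the opening and the grip force at its end, in the units of the state.
- ctrl.get_obs(): the state, without advancing time (a new reading comes with each control period).
- ctrl.get_image(name): name is "scene" or "top"; returns the picture (480x640x3 uint8, red, green, blue); there is no depth.
- ctrl.camera_params(name): a dict with "K" (3x3 intrinsics, pixels), "rvec" (rotation vector, rad) and "tvec" (3), from world to camera coordinates, as OpenCV has them. Camera axes: x right, y down, z forward; pixel columns grow to the right and rows downward; lengths in mm; the calibration is good to about 2 mm. A picture is of the moment at which its call begins. camera_params takes no time and is no camera call.
- ctrl.close_job(): hands the job in; it is judged then, once.
The state is a dict: "time": time; "qpos": joint angles; "qvel": joint speeds; "joint_efforts": joint torques, N m; "tcp_pos": TCP position; "tool_rot": TCP orientation; "wrist_force": force on the tool from outside, world axes, zero at the start; "torque": the same for the moment, N m; "gripper_width": finger opening in mm; "grip_force": force on a finger pad.
Only numpy, scipy, OpenCV 4.12 (cv2) and the standard library are available. Lean on these libraries where they do the work, as an engineer would, in place of code of your own. Each camera call takes 0.05 s, during which the arm holds its last target. There are 200 camera calls.

## Working session

There is one attempt and no reset: what is moved stays moved. The work goes in short steps, Python scripts to look and compute and a tool call to move; the robot and the scene stay as the last step left them, time stands still between calls to the robot, and variables do not carry over. Pictures are saved under pics/ and viewed, at most 10 in all, crops included, and the job is handed in when it is done.

Besides the shell and the picture viewer there is one more tool, called after ">>>" by a JSON object that holds its "op" and its "data". apply_moves: Moves the arm, as the interface text tells. Its arguments: {"type":"object","properties":{"moves":{"type":"array","items":{"type":"array"}},"grip_force":{"type":"number"}},"required":["moves"]}

```bash
mkdir -p pics; python3 - <<'E'
from rig import ctrl
import cv2,numpy as np
for n in("scene","top"):
    im=ctrl.get_image(n); cv2.imwrite(f"pics/{n}0.png",im[...,::-1])
    p=ctrl.camera_params(n); R=cv2.Rodrigues(np.array(p["rvec"],float))[0]
    print(n,np.round(p["K"],1).tolist(),np.round(R,3).tolist(),"C",(-R.T@np.array(p["tvec"]).ravel()).round(1))
o=ctrl.get_obs();print(o["time"],o["tcp_pos"],np.round(o["tool_rot"],3).tolist(),o["gripper_width"],ctrl.tip_extent)
E
```

```text
scene [[620.5, 0.0, 318.1], [0.0, 620.5, 229.2], [0.0, 0.0, 1.0]] [[0.012, 1.0, 0.006], [0.666, -0.004, -0.746], [-0.746, 0.013, -0.666]] C [1552.9   57.7  984.5]
top [[545.1, 0.0, 319.1], [0.0, 545.1, 240.1], [0.0, 0.0, 1.0]] [[-0.025, -1.0, -0.017], [-0.988, 0.027, -0.15], [0.151, 0.013, -0.988]] C [ 353.6   63.6 1286.5]
0.1 [138.62676917 609.13680417 249.78033557] [[-0.975, 0.222, -0.0], [0.222, 0.975, -0.001], [0.0, -0.001, -1.0]] 85.5516343717674 19.0
```

View pics/scene0.png

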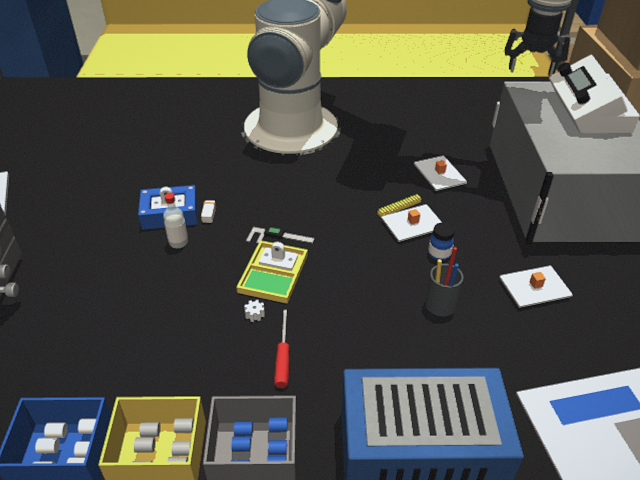

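View pics/top0.png

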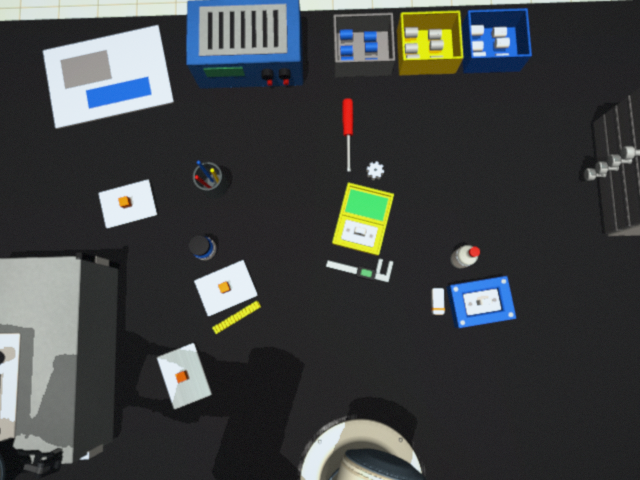

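The top picture shows the mould at (483,302), with the casting in it. The tray is at (363,218), with the green liner in its far compartment at (369,205).

There are three cover look-alikes in the top picture: (128,203), (225,288) and (184,376). Image right is −y, the robot's right, so (225,288) is the one meant. The rack along its edge and the jar nearby fit that too. I'll measure next and confirm in an enlarged crop.

```bash
cat > h.py <<'E'
from rig import ctrl
import cv2,numpy as np
from scipy.optimize import minimize
P={n:ctrl.camera_params(n) for n in("scene","top")}
def proj(n,X):
    p=P[n];return cv2.projectPoints(np.array(X,float).reshape(-1,3),np.array(p["rvec"],float),np.array(p["tvec"],float),np.array(p["K"],float),None)[0].reshape(-1,2)
def box(sx,sy,z0,z1,x,y,z,w):
    c,s=np.cos(w),np.sin(w)
    return [(x+c*a-s*b,y+s*a+c*b,z+h) for h in(z0,z1) for a,b in((-sx/2,-sy/2),(sx/2,-sy/2),(sx/2,sy/2),(-sx/2,sy/2))]
def ray(n,u,z):
    p=P[n];R=cv2.Rodrigues(np.array(p["rvec"],float))[0];t=np.array(p["tvec"],float).ravel()
    d=R.T@np.linalg.inv(p["K"])@[u[0],u[1],1];C=-R.T@t
    return C+d*(z-C[2])/d[2]
def tri(u1,u2):
    M=[np.array(P[n]["K"])@np.c_[cv2.Rodrigues(np.array(P[n]["rvec"],float))[0],np.array(P[n]["tvec"],float).ravel()] for n in("scene","top")]
    X=cv2.triangulatePoints(M[0],M[1],np.array(u1,float).reshape(2,1),np.array(u2,float).reshape(2,1)).ravel();return X[:3]/X[3]
def blob(im,lo,hi,roi,close=3):
    x0,y0,x1,y1=roi;h=cv2.cvtColor(im,cv2.COLOR_RGB2HSV);m=np.zeros(h.shape[:2],np.uint8)
    m[y0:y1,x0:x1]=cv2.inRange(h,lo,hi)[y0:y1,x0:x1]
    m=cv2.morphologyEx(m,cv2.MORPH_CLOSE,np.ones((close,close)))
    n,l,s,c=cv2.connectedComponentsWithStats(m);k=1+np.argmax(s[1:,4])
    return (l==k).astype(np.uint8),c[k]
def hull(m):return cv2.convexHull(cv2.findContours(m,cv2.RETR_EXTERNAL,cv2.CHAIN_APPROX_NONE)[0][0]).reshape(-1,2)
def fit(hulls,dims,x0):
    S=8
    def ras(h):
        m=np.zeros((480*2,640*2),np.uint8);cv2.fillConvexPoly(m,np.round((h+.5)*2*S-S/2).astype(np.int32),1,shift=3);return m
    T={}
    for n,h in hulls.items():
        m=np.zeros((480,640),np.uint8);cv2.fillConvexPoly(m,h.astype(np.int32),1);T[n]=np.kron(m,np.ones((2,2),np.uint8))
    def cost(q):
        e=0
        for n in T:
            r=ras(cv2.convexHull(proj(n,box(*dims,q[0],q[1],q[2],q[3]/100)).astype(np.float32)).reshape(-1,2))
            e+=1-(r&T[n]).sum()/(r|T[n]).sum()
        return e
    s=np.array(x0,float);s[3]*=100
    for k in(15,5,2):
        sim=np.vstack([s]+[s+k*d for d in np.diag([1,1,.7,1.5])]);r=minimize(cost,s,method="Nelder-Mead",options=dict(initial_simplex=sim,xatol=.05,fatol=1e-4));s=r.x
    s[3]/=100;return s,r.fun
E
cat > m.py <<'E'
from h import *
I={n:cv2.imread(f"pics/{n}0.png")[...,::-1].copy() for n in P}
W=((0,0,95),(179,60,255));O=((3,150,90),(16,255,255));B=((100,130,50),(125,255,255));Y=((24,120,90),(34,255,255));G=((45,100,80),(75,255,255))
D={}
for nm,col,rs,rt,dims in(("mould",B,(125,175,205,240),(440,265,525,335),(96,130,0,45)),("tray",Y,(230,228,315,308),(325,175,400,260),(150,112,0,18)),("cover",W,(376,203,446,244),(190,255,262,318),(90,124,8,16))):
    h={n:hull(blob(I[n],*col,r,5)[0]) for n,r in(("scene",rs),("top",rt))}
    c=ray("top",h["top"].mean(0),20)
    best=min((fit(h,dims,(c[0],c[1],0,w)) for w in((0,.8,1.57,2.36) )),key=lambda t:t[1])
    only=fit({"top":h["top"]},dims,(*best[0][:2],0,best[0][3]))
    print(nm,best[0].round(3),round(best[1],3),"toponly",only[0].round(3));D[nm]=(best[0],dims)
def pt(nm,col,rs,rt):
    a=blob(I["scene"],*col,rs,3)[1];b=blob(I["top"],*col,rt,3)[1];X=tri(a,b);print(nm,a.round(1),b.round(1),X.round(1));return X
pt("grip",O,(376,200,446,244),(190,255,262,318));pt("liner",G,(230,228,315,308),(325,175,400,260))
out=[]
crops=(("top",(440,265,525,335)),("top",(325,175,400,260)),("top",(190,230,270,335)),("scene",(130,175,220,250)),("scene",(230,225,320,310)),("scene",(370,190,460,260)))
for n,(a,b,c,d) in crops:
    f=min(264/(c-a),298/(d-b));im=cv2.resize(I[n][b:d,a:c],None,fx=f,fy=f,interpolation=cv2.INTER_CUBIC)
    for q,dims in D.values():
        p=((proj(n,box(*dims,*q))-[a,b]+.5)*f).astype(np.int32)
        cv2.polylines(im,[p[4:]],True,(255,0,255),1);cv2.polylines(im,[p[:4]],True,(0,255,255),1)
    t=np.zeros((300,266,3),np.uint8);t[:im.shape[0],:im.shape[1]]=im[:300,:266];out.append(t)
cv2.imwrite("pics/crops.png",np.vstack([np.hstack(out[:3]),np.hstack(out[3:])])[...,::-1])
E
python3 m.py
```

```text
mould [ 3.92852e+02 -2.86636e+02  1.76400e+00  1.39000e-01] 0.624 toponly [ 3.92586e+02 -2.76497e+02  3.51050e+01  1.25000e-01]
tray [ 5.95662e+02 -2.31340e+01  1.42590e+01 -2.82000e-01] 0.126 toponly [ 5.90994e+02 -2.19170e+01  3.71860e+01 -2.83000e-01]
cover [4.41372e+02 3.01852e+02 3.25900e+00 3.77000e-01] 0.102 toponly [4.40125e+02 2.99143e+02 1.90700e+01 3.81000e-01]
grip [413.4 216.3] [227.2 284. ] [448.3 297.1  37.7]
liner [268.  282.2] [366.1 204.7] [631.  -34.    9.1]
```

View pics/crops.png

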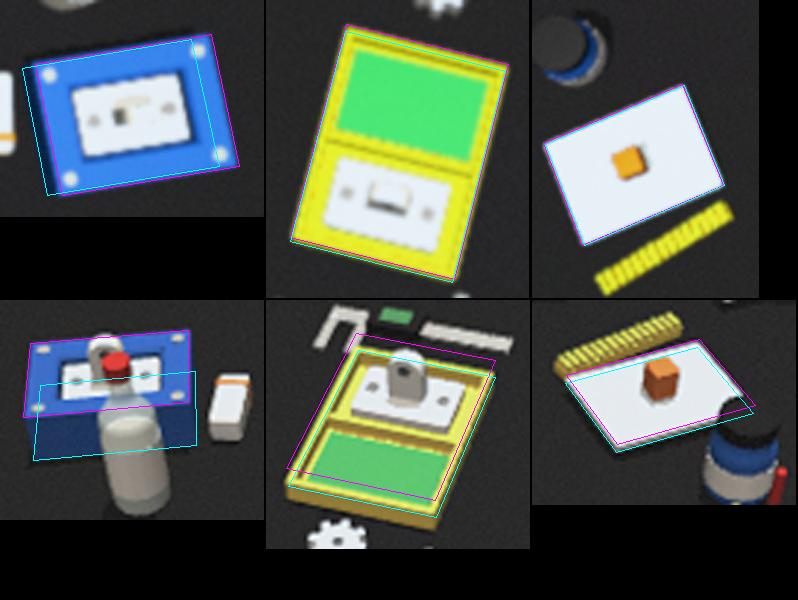

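The crops confirm the cover: white plate with an orange grip at top (225,288), rack along its edge, jar beside it. It is the one farthest right of the three. The casting is in the mould with its lug up, and the green compartment is empty. The mould and tray side masks are weak in the scene view, so I'll refine those.

```bash
python3 - <<'E'
s=open('m.py').read()
s=s.replace("B=((100,130,50),(125,255,255));Y=((24,120,90),(34,255,255))","B=((95,110,35),(130,255,255));Y=((17,90,60),(36,255,255))")
s=s.replace("(376,203,446,244),(190,255,262,318),(90","(376,203,430,244),(190,255,262,318),(90") if 0 else s
s=s.replace('    only=','    print({n:(v.min(0).tolist(),v.max(0).tolist()) for n,v in h.items()});F=lambda q:fit0(h["top"],dims,q)\n    only=')
s=s.replace('"toponly",only[0].round(3))','"top z0",F(best[0]).round(3))').replace("    only=fit","    #only=fit")
s=s.replace("D={}","""D={}
def fit0(h,dims,q):
    A=lambda p:cv2.convexHull(p.astype(np.float32))
    def c(v):
        a=A(proj("top",box(*dims,v[0],v[1],0,v[2]/100)));b=A(h.astype(float));i=cv2.intersectConvexConvex(a,b)[0];return -i/(cv2.contourArea(a)+cv2.contourArea(b)-i)
    # hull runs through edge pixels' centres: grow by half a pixel
    m=h.mean(0);h=h+.5*np.sign(h-m)
    r=minimize(c,[q[0],q[1],q[3]*100],method="Nelder-Mead",options=dict(xatol=.02,fatol=1e-6));return np.r_[r.x[:2],r.x[2]/100,r.fun]
""")
s=s.replace('pt("grip"','print("grip top z42",ray("top",blob(I["top"],*O,(190,255,262,318),3)[1],42).round(1));print("casting in mould z39",ray("top",hull(blob(I["top"],(0,0,95),(179,60,255),(460,283,505,320),9)[0]).mean(0),39).round(1));print("liner z6",ray("top",blob(I["top"],*G,(325,175,400,260))[1],6).round(1));pt("grip"')
open('m.py','w').write(s)
E
python3 m.py
```

```text
{'scene': ([138, 188], [166, 229]), 'top': ([446, 275], [516, 328])}
mould [ 3.93747e+02 -2.86690e+02  2.72100e+00  1.55000e-01] 0.63 top z0 [ 3.91447e+02 -2.87576e+02  1.25000e-01 -9.03000e-01]
{'scene': ([236, 240], [307, 303]), 'top': ([331, 182], [394, 255])}
tray [ 5.98049e+02 -2.44430e+01  5.39800e+00 -2.87000e-01] 0.124 top z0 [ 5.95825e+02 -2.50050e+01 -2.67000e-01 -8.98000e-01]
{'scene': ([381, 204], [441, 241]), 'top': ([194, 260], [257, 315])}
cover [4.41372e+02 3.01852e+02 3.25900e+00 3.77000e-01] 0.102 top z0 [ 4.41557e+02  3.03007e+02  3.54000e-01 -9.32000e-01]
grip top z42 [447.6 292.9  42. ]
casting in mould z39 [ 394.3 -281.6   39. ]
liner z6 [631.7 -34.3   6. ]
grip [413.4 216.3] [227.2 284. ] [448.3 297.1  37.7]
liner [268.  282.2] [366.1 204.7] [631.  -34.    9.1]
```

View pics/crops.png

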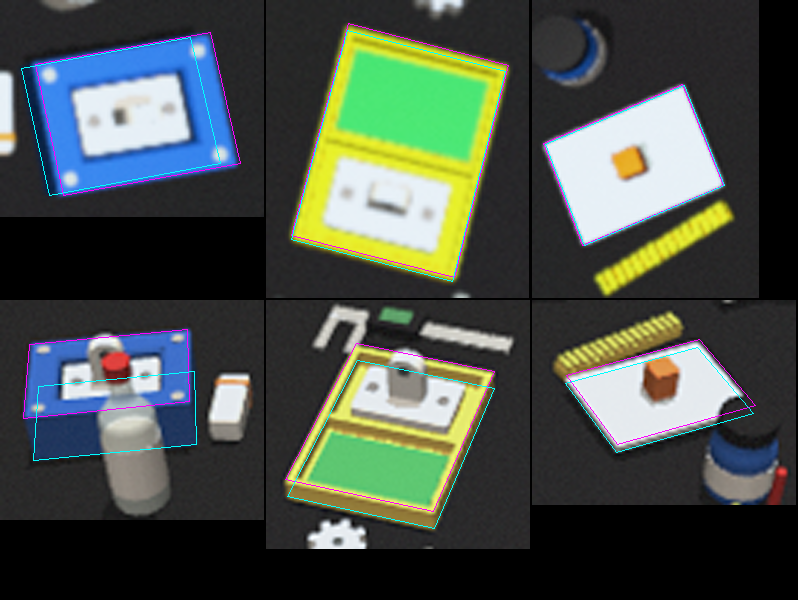

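```bash
cat > m2.py <<'E'
exec(open('m.py').read().split("for nm,col")[0])
def allhull(im,lo,hi,roi):
    x0,y0,x1,y1=roi;m=cv2.inRange(cv2.cvtColor(im,cv2.COLOR_RGB2HSV),lo,hi)[y0:y1,x0:x1]
    n,l,s,_=cv2.connectedComponentsWithStats(m);k=np.isin(l,[i for i in range(1,n) if s[i,4]>25])
    return cv2.convexHull(np.argwhere(k)[:,::-1].astype(np.int32)).reshape(-1,2)+[x0,y0]
h={"scene":allhull(I["scene"],*B,(125,180,205,240)),"top":allhull(I["top"],*B,(440,265,525,335))}
q=fit(h,(96,130,0,45),(392,-287,0,.14));print("mould",q[0].round(3),round(q[1],3),h["scene"].min(0),h["scene"].max(0))
c=lambda roi:allhull(I["top"],(0,0,130),(179,60,255),roi)
print("casting",fit0(c((460,283,505,320)),(48,78,38.5,39),[393,-286,0,.14]).round(3))
print("liner",fit0(hull(blob(I["top"],*G,(325,175,400,260))[0]),(58,94,5.5,6),[631,-34,0,-.27]).round(3))
O=((2,140,80),(22,255,255))
a=blob(I["scene"],*O,(385,200,430,235))[1];b=blob(I["top"],*O,(205,270,240,305))[1]
print("grip",a,b,tri(a,b).round(1),ray("top",b,42).round(1))
a,b=(165.5,187.6),(440+(131)/3.106,265+100/3.106)
for nm,n,u,z in(("bottle","top",(473,252),140),("pencup","top",(208,177),90),("jar","top",(203,247),75)):print(nm,ray(n,u,z).round(0))
E
python3 m2.py
```

```text
mould [ 3.94299e+02 -2.85838e+02  4.14000e+00  1.29000e-01] 0.112 [138 185] [196 229]
casting [ 3.93013e+02 -2.84478e+02  1.22000e-01 -9.31000e-01]
liner [ 6.32052e+02 -3.41040e+01 -2.69000e-01 -9.77000e-01]
grip [413.3875969  216.29457364] [223.91463415 286.8902439 ] [441.8 301.6  32.5] [441.2 300.4  42. ]
bottle [ 494. -245.  140.]
pencup [688. 328.  90.]
jar [530. 341.  75.]
```

The measurements agree with each other:

| Item | Position (mm) | Yaw (rad) |
|---|---|---|
| Mould and casting | (393,-286) | 0.126 |
| Liner | (632,-34) | -0.269 |
| Cover | (441.5,301.5) | about 0.36 |

The heights are plausible, so I'm starting to move.

>>> {"op": "apply_moves", "data": {"moves": [[[0,0,-0.068],[0.173,-0.173,0],1],[[0,0,-0.068],[0.173,-0.173,0],1],[[0,0,-0.068],[0.173,-0.173,0],1],[[0,0,-0.068],[0.173,-0.173,0],1],[[0,0,-0.068],[0.173,-0.173,0],1],[[0,0,-0.068],[0.173,-0.173,0],1],[[0,0,-0.068],[0.173,-0.173,0],1],[[0,0,-0.068],[0.173,-0.173,0],1],[[0,0,-0.068],[0.173,-0.173,0],1],[[0,0,-0.068],[0.173,-0.173,0],1],[[0,0,-0.068],[0.173,-0.173,0],1],[[0,0,-0.066],[0.173,-0.173,0],1]], "grip_force": 40}}

```text
time: 1.1
tcp_pos: [451.0, 296.4, 250.1]
tool_rot: [[-0.121, 0.993, -0.0], [0.993, 0.121, -0.0], [-0.0, -0.0, -1.0]]
wrist_force: [0.3, 1.3, -0.1]
gripper_width: 85.4
grip_force: 0.0
```

>>> {"op": "apply_moves", "data": {"moves": [[[0,0,0],[0,-0.27,0],1],[[0,0,0],[0,-0.27,0],1],[[0,0,0],[0,-0.27,0],1],[[0,0,0],[0,-0.27,0],1],[[0,0,0],[0,-0.27,0],1],[[0,0,0],[0,-0.27,0],1],[[0,0,0],[0,-0.27,0],1],[[0,0,0],[0,-0.27,0],1],[[0,0,0],[0,-0.27,0],1],[[0,0,0],[0,-0.27,0],1],[[0,0,0],[0,-0.27,0],1],[[0,0,0],[0,-0.27,0],1]]}}

```text
time: 2.1
tcp_pos: [449.5, -190.0, 250.2]
tool_rot: [[-0.125, 0.992, -0.0], [0.992, 0.125, 0.0], [0.0, -0.0, -1.0]]
wrist_force: [1.5, 0.2, 0.4]
gripper_width: 85.5
grip_force: 0.0
```

>>> {"op": "apply_moves", "data": {"moves": [[[0,0,0],[-0.095,-0.16,0],1],[[0,0,0],[-0.095,-0.16,0],1],[[0,0,0],[-0.095,-0.16,0],1],[[0,0,0],[-0.095,-0.16,0],1],[[0,0,0],[0,0,-0.18],1],[[0,0,0],[0,0,-0.18],1],[[0,0,0],[0,0,-0.18],1],[[0,0,0],[0,0,-0.18],1],[[0,0,0],[0,0,-0.18],1],[[0,0,0],[0,0,-0.12],1],[[0,0,0],[0,0,-0.1],1],[[0,0,0],[0,0,-0.08],1]]}}

```text
time: 3.1
tcp_pos: [392.6, -283.6, 68.8]
tool_rot: [[-0.126, 0.992, -0.001], [0.992, 0.126, 0.001], [0.001, -0.001, -1.0]]
wrist_force: [-0.2, -0.6, 0.2]
gripper_width: 85.5
grip_force: 0.0
```

>>> {"op": "apply_moves", "data": {"moves": [[[0,0,0],[0,0,0],1],[[0,0,0],[0,0,0],1]]}}

```text
time: 3.27
tcp_pos: [392.9, -283.7, 70.0]
tool_rot: [[-0.126, 0.992, -0.001], [0.992, 0.126, 0.001], [0.001, -0.001, -1.0]]
wrist_force: [-0.1, 0.5, 0.5]
gripper_width: 85.4
grip_force: 0.0
```

```bash
cat > look.py <<'E'
import sys
from h import *
t=sys.argv[1];x,y,z=map(float,sys.argv[2:5]);out=[]
for n in("top","scene"):
    im=ctrl.get_image(n);cv2.imwrite(f"pics/{n}_{t}.png",im[...,::-1]);u,v=proj(n,[[x,y,z]])[0].astype(int)
    u=min(max(u,50),590);v=min(max(v,50),430)
    out.append(cv2.resize(im[v-50:v+50,u-50:u+50],(400,400),interpolation=cv2.INTER_CUBIC));print(n,"crop origin",u-50,v-50,"x4")
cv2.imwrite(f"pics/{t}.png",np.hstack(out)[...,::-1])
o=ctrl.get_obs();print(round(o["time"],2),o["tcp_pos"].round(1),np.round(o["wrist_force"],1),o["gripper_width"])
E
python3 look.py pre 393 -286 60
```

```text
top crop origin 435 251 x4
scene crop origin 115 145 x4
3.37 [ 393.3 -284.2   70.9] [ 0.1 -0.1  0.2] 85.2402598347248
```

View pics/pre.png

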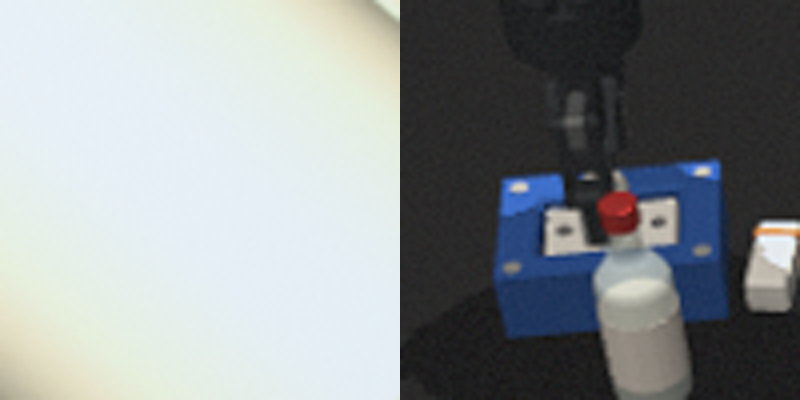

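The wrist hides the top view. The scene view shows the fingers over the lug at about (262,192), clear of the bottle. Closing now.

>>> {"op": "apply_moves", "data": {"moves": [[[0,0,0],[0,-0.01,-0.02],1],[[0,0,0],[0,0,0],0],[[0,0,0],[0,0,0],0],[[0,0,0],[0,0,0],0],[[0,0,0],[0,0,0],0],[[0,0,0],[0,0,0],0],[[0,0,0],[0,0,0],0],[[0,0,0],[0,0,0],0],[[0,0,0],[0,0,0],0],[[0,0,0],[0,0,0],0]], "grip_force": 40}}

```text
time: 4.2
tcp_pos: [393.1, -285.5, 67.4]
tool_rot: [[-0.126, 0.992, 0.0], [0.992, 0.126, -0.0], [-0.0, 0.0, -1.0]]
wrist_force: [-1.5, 0.8, 4.9]
gripper_width: 11.3
grip_force: 39.7
```

>>> {"op": "apply_moves", "data": {"moves": [[[0,0,0],[0,0,0.04],0],[[0,0,0],[0,0,0.06],0],[[0,0,0],[0,0,0.08],0],[[0,0,0],[0,0,0.1],0],[[0,0,0],[0,0,0.12],0],[[0,0,0],[0,0,0.15],0],[[0,0,0],[0,0,0.15],0],[[0,0,0],[0,0,0.15],0],[[0,0,0],[0,0,0.1],0],[[0,0,0],[0,0,0.05],0],[[0,0,0],[0,0,0],0],[[0,0,0],[0,0,0],0]]}}

```text
time: 5.2
tcp_pos: [393.0, -285.4, 217.2]
tool_rot: [[-0.126, 0.992, 0.0], [0.992, 0.126, -0.0], [-0.0, 0.0, -1.0]]
wrist_force: [-0.4, 0.9, -1.5]
gripper_width: 11.2
grip_force: 39.0
```

>>> {"op": "apply_moves", "data": {"moves": [[[0,0,-0.024],[0.07,0.07,0],0],[[0,0,-0.024],[0.13,0.14,0],0],[[0,0,-0.024],[0.17,0.18,0],0],[[0,0,-0.024],[0.17,0.18,0],0],[[0,0,-0.024],[0.17,0.18,0],0],[[0,0,-0.024],[0.17,0.18,0],0],[[0,0,-0.024],[0.17,0.18,0],0],[[0,0,-0.024],[0.17,0.18,0],0],[[0,0,-0.024],[0.17,0.18,0],0],[[0,0,-0.024],[0.13,0.14,0],0],[[0,0,-0.024],[0.073,0.066,0],0],[[0,0,0],[0,0,0],0]]}}

```text
time: 6.2
tcp_pos: [633.4, -31.5, 215.3]
tool_rot: [[0.266, 0.964, -0.002], [0.964, -0.266, 0.001], [0.0, -0.002, -1.0]]
wrist_force: [-0.5, -0.5, -1.6]
gripper_width: 11.5
grip_force: 39.1
```

>>> {"op": "apply_moves", "data": {"moves": [[[0,0,0],[0,0,-0.06],0],[[0,0,0],[0,0,-0.12],0],[[0,0,0],[0,0,-0.16],0],[[0,0,0],[0,0,-0.18],0],[[0,0,0],[0,0,-0.16],0],[[0,0,0],[0,0,-0.12],0],[[0,0,0],[0,0,-0.05],0],[[0,0,0],[0,0,0],0],[[0,0,0],[0,0,0],0]]}}

```text
time: 6.95
tcp_pos: [631.6, -34.6, 89.7]
tool_rot: [[0.267, 0.964, -0.001], [0.964, -0.267, 0.0], [-0.0, -0.001, -1.0]]
wrist_force: [-0.6, 1.1, -0.3]
gripper_width: 11.0
grip_force: 39.2
```

```bash
python3 look.py place 632 -34 30
```

```text
top crop origin 316 152 x4
scene crop origin 217 225 x4
7.05 [632.5 -34.4  90.9] [ 0.4 -0.7 -1.3] 11.609223365781798
```

View pics/place.png

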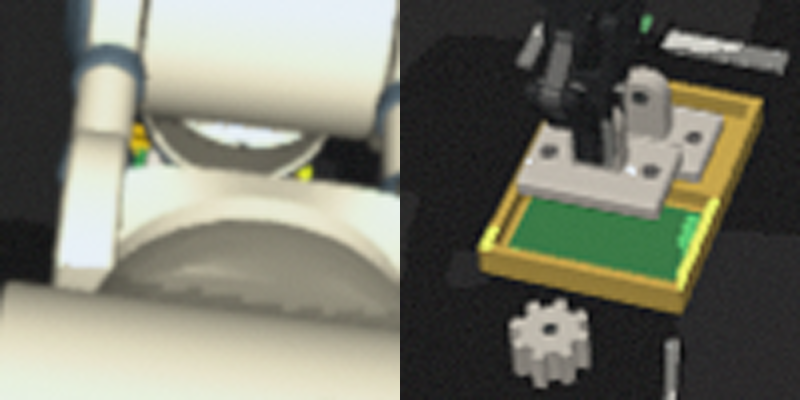

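The scene view shows the casting held upright over the tray, with its base front edge at about (365,278) and the finished bracket clear behind it. I'm lowering it in small steps.

>>> {"op": "apply_moves", "data": {"moves": [[[0,0,0],[0,0,-0.06],0],[[0,0,0],[0,0,-0.06],0],[[0,0,0],[0,0,-0.05],0],[[0,0,0],[0,0,-0.04],0],[[0,0,0],[0,0,-0.03],0],[[0,0,0],[0,0,-0.02],0],[[0,0,0],[0,0,-0.01],0],[[0,0,0],[0,0,0],0]]}}

```text
time: 7.72
tcp_pos: [632.0, -34.0, 49.0]
tool_rot: [[0.267, 0.964, -0.0], [0.964, -0.267, 0.0], [-0.0, -0.0, -1.0]]
wrist_force: [0.3, 0.4, -1.4]
gripper_width: 11.4
grip_force: 39.2
```

>>> {"op": "apply_moves", "data": {"moves": [[[0,0,0],[0,0,-0.007],0],[[0,0,0],[0,0,-0.007],0],[[0,0,0],[0,0,0],0]]}}

```text
time: 7.97
tcp_pos: [632.1, -34.1, 47.2]
tool_rot: [[0.267, 0.964, 0.0], [0.964, -0.267, -0.0], [0.0, 0.0, -1.0]]
wrist_force: [0.7, -0.1, -1.2]
gripper_width: 11.1
grip_force: 39.2
```

>>> {"op": "apply_moves", "data": {"moves": [[[0,0,0],[0,0,-0.005],0],[[0,0,0],[0,0,-0.003],0],[[0,0,0],[0,0,0],0]]}}

```text
time: 8.22
tcp_pos: [632.2, -34.1, 46.5]
tool_rot: [[0.267, 0.964, 0.0], [0.964, -0.267, -0.0], [0.0, 0.001, -1.0]]
wrist_force: [-2.7, 1.0, 5.9]
gripper_width: 11.3
grip_force: 40.1
```

>>> {"op": "apply_moves", "data": {"moves": [[[0,0,0],[0,0,-0.005],0],[[0,0,0],[0,0,0],0]]}}

```text
time: 8.38
tcp_pos: [632.2, -34.1, 46.4]
tool_rot: [[0.267, 0.964, 0.001], [0.964, -0.267, -0.0], [0.0, 0.001, -1.0]]
wrist_force: [-6.2, 1.5, 17.5]
gripper_width: 11.1
grip_force: 41.8
```

Contact came at the expected height. Releasing and rising.

>>> {"op": "apply_moves", "data": {"moves": [[[0,0,0],[0,0,0.005],0],[[0,0,0],[0,0,0],0.45],[[0,0,0],[0,0,0],0.45],[[0,0,0],[0,0,0],0.45],[[0,0,0],[0,0,0],0.45],[[0,0,0],[0,0,0],0.45],[[0,0,0],[0,0,0.06],0.45],[[0,0,0],[0,0,0.15],0.45],[[0,0,0],[0,0,0.25],0.45],[[0,0,0],[0,0,0.27],0.45],[[0,0,0],[0,0,0.27],0.45],[[0,0,0],[0,0,0.2],0.45]]}}

```text
time: 9.38
tcp_pos: [632.5, -34.1, 230.2]
tool_rot: [[0.267, 0.964, 0.003], [0.964, -0.267, -0.0], [0.0, 0.003, -1.0]]
wrist_force: [1.0, 1.1, 0.5]
gripper_width: 38.6
grip_force: 0.0
```

>>> {"op": "apply_moves", "data": {"moves": [[[0,0,0.035],[-0.09,0.16,0],1],[[0,0,0.035],[-0.12,0.21,0],1],[[0,0,0.035],[-0.12,0.21,0],1],[[0,0,0.035],[-0.12,0.21,0],1],[[0,0,0.035],[-0.12,0.21,0],1],[[0,0,0.035],[-0.12,0.21,0],1],[[0,0,0.035],[-0.12,0.21,0],1],[[0,0,0.035],[-0.12,0.21,0],1],[[0,0,0.035],[-0.12,0.21,0],1],[[0,0,0.035],[-0.12,0.21,0],1],[[0,0,0.035],[-0.1,0.187,0],1],[[0,0,0.035],[0,0,0],1]]}}

```text
time: 10.38
tcp_pos: [438.8, 305.4, 226.7]
tool_rot: [[-0.358, 0.934, -0.0], [0.934, 0.358, 0.001], [0.001, 0.0, -1.0]]
wrist_force: [0.2, -0.1, 0.2]
gripper_width: 85.5
grip_force: 0.0
```

```bash
python3 look.py aft 615 -30 20
```

```text
top crop origin 315 160 x4
scene crop origin 219 223 x4
10.48 [440.8 302.4 226.6] [-0.1 -0.5 -0.2] 85.42360112136609
```

View pics/aft.png

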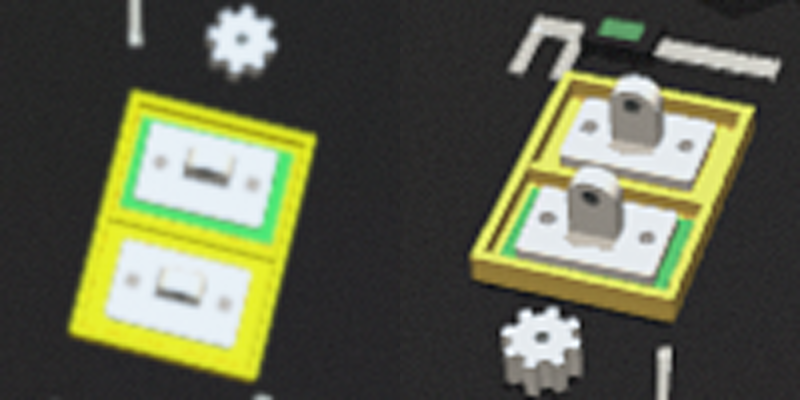

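The casting stands flat on the liner: its base is at about top (367,204) with green visible all round, and the finished bracket is untouched. I'm descending on the cover with a narrower opening to keep clear of the jar.

>>> {"op": "apply_moves", "data": {"moves": [[[0,0,0],[0.003,-0.004,-0.1],0.65],[[0,0,0],[0,0,-0.18],0.65],[[0,0,0],[0,0,-0.2],0.65],[[0,0,0],[0,0,-0.2],0.65],[[0,0,0],[0,0,-0.2],0.65],[[0,0,0],[0,0,-0.14],0.65],[[0,0,0],[0,0,-0.1],0.65],[[0,0,0],[0,0,-0.07],0.65],[[0,0,0],[0,0,-0.04],0.65],[[0,0,0],[0,0,0],0.65],[[0,0,0],[0,0,0],0.65]]}}

```text
time: 11.4
tcp_pos: [442.5, 300.7, 42.0]
tool_rot: [[-0.351, 0.936, 0.0], [0.936, 0.351, 0.0], [0.0, 0.001, -1.0]]
wrist_force: [-0.2, 0.1, 0.5]
gripper_width: 55.4
grip_force: 0.0
```

>>> {"op": "apply_moves", "data": {"moves": [[[0,0,0],[0,0,-0.013],0.65],[[0,0,0],[0,0,0],0],[[0,0,0],[0,0,0],0],[[0,0,0],[0,0,0],0],[[0,0,0],[0,0,0],0],[[0,0,0],[0,0,0],0],[[0,0,0],[0,0,0],0],[[0,0,0],[0,0,0],0],[[0,0,0],[0,0,0],0]], "grip_force": 60}}

```text
time: 12.15
tcp_pos: [442.1, 301.0, 40.2]
tool_rot: [[-0.352, 0.936, 0.001], [0.936, 0.352, 0.0], [0.0, 0.001, -1.0]]
wrist_force: [-1.5, -1.1, 7.7]
gripper_width: 20.9
grip_force: 59.7
```

>>> {"op": "apply_moves", "data": {"moves": [[[0,0,0],[0,0,0.03],0],[[0,0,0],[0,0,0.05],0],[[0,0,0],[0,0,0.08],0],[[0,0,0],[0,0,0.12],0],[[0,0,0],[0,0,0.16],0],[[0,0,0],[0,0,0.2],0],[[0,0,0],[0,0,0.2],0],[[0,0,0],[0,0,0.2],0],[[0,0,0],[0,0,0.16],0],[[0,0,0],[0,0,0.06],0],[[0,0,0],[0,0,0],0]]}}

```text
time: 13.07
tcp_pos: [442.7, 301.3, 230.7]
tool_rot: [[-0.352, 0.936, 0.003], [0.936, 0.352, 0.002], [0.0, 0.004, -1.0]]
wrist_force: [0.5, 0.6, -3.6]
gripper_width: 20.9
grip_force: 59.4
```

>>> {"op": "apply_moves", "data": {"moves": [[[0,0,-0.013],[0,-0.12,0],0],[[0,0,-0.013],[0,-0.2,0],0],[[0,0,-0.013],[0,-0.25,0],0],[[0,0,-0.013],[0,-0.25,0],0],[[0,0,-0.013],[0,-0.25,0],0],[[0,0,-0.013],[0,-0.25,0],0],[[0,0,-0.013],[0,-0.25,0],0],[[0,0,-0.013],[0,-0.25,0],0],[[0,0,-0.013],[0,-0.25,0],0],[[0,0,-0.013],[0,-0.25,0],0],[[0,0,-0.013],[0,-0.25,0],0],[[0,0,-0.013],[0,-0.25,0],0]]}}

```text
time: 14.07
tcp_pos: [440.7, -123.6, 226.9]
tool_rot: [[-0.125, 0.992, -0.002], [0.992, 0.125, 0.001], [0.001, -0.002, -1.0]]
wrist_force: [0.9, 0.3, -4.1]
gripper_width: 20.8
grip_force: 59.3
```

>>> {"op": "apply_moves", "data": {"moves": [[[0,0,0],[-0.06,-0.2,0],0],[[0,0,0],[-0.06,-0.2,0],0],[[0,0,0],[-0.06,-0.2,0],0],[[0,0,0],[-0.06,-0.2,0],0],[[0,0,0],[-0.055,-0.18,0],0],[[0,0,0],[-0.034,-0.113,0],0],[[0,0,0],[0,0,0],0],[[0,0,0],[0,0,0],0],[[0,0,0],[0,0,0],0]]}}

```text
time: 14.82
tcp_pos: [392.1, -285.2, 227.3]
tool_rot: [[-0.125, 0.992, -0.002], [0.992, 0.125, 0.002], [0.002, -0.001, -1.0]]
wrist_force: [1.0, 0.6, -4.0]
gripper_width: 21.1
grip_force: 59.3
```

```bash
python3 look.py carry 393 -286 150
```

```text
top crop origin 447 249 x4
scene crop origin 109 114 x4
14.92 [ 392.6 -285.   227.9] [ 0.4  0.2 -4.2] 20.785138835386793
```

View pics/carry.png

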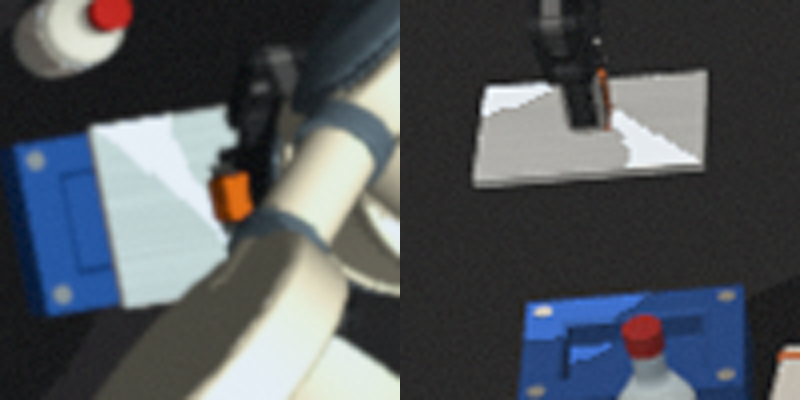

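The scene view shows the cover held level above the empty mould, with plate corners at about (131,136), (186,131), (185,155) and (128,159). I'll compare that with the predicted pose in the hand.

```bash
python3 - <<'E'
from h import *
from scipy.optimize import least_squares
S=np.array([(130.75,136),(185.75,131.5),(185.25,155.25),(127.75,159.5)])+.0
f=lambda q:np.array(box(90,124,0,0,q[0],q[1],204,q[2]))[:4]
o=ctrl.get_obs();t=o["tcp_pos"]
p=proj("scene",f([t[0],t[1],.126]));print(p.round(1).tolist())
r=least_squares(lambda q:(proj("scene",f(q))[[0,3,2,1]]-S).ravel(),[t[0],t[1],.126]);print(r.x.round(3),abs(r.fun).max().round(2))
# top view: visible plate left edge corners (crop 90,126)/(122,306)
T=np.array([(447+90/4,249+126/4),(447+122/4,249+306/4)]);print(T,proj("top",f([t[0],t[1],.126])).round(1).tolist())
# same for the mould in scene: rim corners
E
```

```text
[[129.3, 135.2], [125.7, 158.0], [183.8, 153.7], [184.7, 131.3]]
[ 3.96616e+02 -2.80963e+02  1.34000e-01] 0.65
[[469.5 280.5]
 [477.5 325.5]] [[541.3, 316.5], [531.6, 271.1], [469.8, 280.6], [478.6, 326.2]]
```

```bash
python3 - <<'E'
from h import *
im=cv2.imread("pics/scene0.png")[...,::-1]
b=np.array(box(96,130,0,45,393,-286,0,.126))
print("pred rim",proj("scene",b[4:]).round(1).tolist(),"seen back corners (140.8,189.8),(195.8,185.8)")
print("top pred",proj("top",b[4:]).round(1).tolist(),"seen left: (450.5,285.5) and lower-left (459,327)")
h=[(440+34/3.106,265+67/3.106),(440+211/3.106,265+35/3.106),(440+239/3.106,265+165/3.106),(440+63/3.106,265+195/3.106)];print(np.round(h,1).tolist())
E
```

```text
pred rim [[140.6, 189.8], [137.5, 215.1], [194.0, 210.4], [194.4, 185.6]] seen back corners (140.8,189.8),(195.8,185.8)
top pred [[515.9, 318.3], [507.2, 276.1], [450.7, 284.7], [458.7, 327.2]] seen left: (450.5,285.5) and lower-left (459,327)
[[450.9, 286.6], [507.9, 276.3], [516.9, 318.1], [460.3, 327.8]]
```

The relative offset between cover and mould is 2 mm or less, and the fit allows 4 mm plus the chamfer. I'll nudge it slightly and lower.

>>> {"op": "apply_moves", "data": {"moves": [[[0,0,0],[-0.003,-0.01,-0.06],0],[[0,0,0],[0,0,-0.12],0],[[0,0,0],[0,0,-0.16],0],[[0,0,0],[0,0,-0.16],0],[[0,0,0],[0,0,-0.16],0],[[0,0,0],[0,0,-0.12],0],[[0,0,0],[0,0,-0.07],0],[[0,0,0],[0,0,-0.03],0],[[0,0,0],[0,0,-0.02],0],[[0,0,0],[0,0,0],0],[[0,0,0],[0,0,0],0]]}}

```text
time: 15.83
tcp_pos: [392.5, -287.7, 93.9]
tool_rot: [[-0.126, 0.992, 0.001], [0.992, 0.126, -0.001], [-0.001, 0.0, -1.0]]
wrist_force: [-0.3, -0.4, -3.9]
gripper_width: 21.1
grip_force: 59.3
```

>>> {"op": "apply_moves", "data": {"moves": [[[0,0,0],[0,0.003,-0.03],0],[[0,0,0],[0,0,-0.02],0],[[0,0,0],[0,0,-0.02],0],[[0,0,0],[0,0,0],0]]}}

```text
time: 16.17
tcp_pos: [392.1, -287.0, 82.6]
tool_rot: [[-0.126, 0.992, -0.0], [0.992, 0.126, 0.0], [0.0, -0.0, -1.0]]
wrist_force: [-0.0, -0.7, -4.1]
gripper_width: 21.1
grip_force: 59.3
```

>>> {"op": "apply_moves", "data": {"moves": [[[0,0,0],[0,0,-0.012],0],[[0,0,0],[0,0,-0.01],0],[[0,0,0],[0,0,0],0]]}}

```text
time: 16.42
tcp_pos: [392.1, -287.1, 79.5]
tool_rot: [[-0.126, 0.992, -0.0], [0.992, 0.126, 0.0], [0.0, -0.0, -1.0]]
wrist_force: [0.1, 0.6, -5.1]
gripper_width: 21.1
grip_force: 59.4
```

The pad is below rim height with no contact force. Continuing until the plate meets the rim at about z=77.

>>> {"op": "apply_moves", "data": {"moves": [[[0,0,0],[0,0,-0.008],0],[[0,0,0],[0,0,-0.006],0],[[0,0,0],[0,0,0],0]]}}

```text
time: 16.67
tcp_pos: [392.2, -287.1, 77.5]
tool_rot: [[-0.126, 0.992, -0.0], [0.992, 0.126, 0.0], [0.0, -0.0, -1.0]]
wrist_force: [1.2, -0.5, -3.8]
gripper_width: 20.7
grip_force: 59.3
```

>>> {"op": "apply_moves", "data": {"moves": [[[0,0,0],[0,0,-0.004],0],[[0,0,0],[0,0,0],0]]}}

```text
time: 16.83
tcp_pos: [392.2, -287.1, 77.2]
tool_rot: [[-0.126, 0.992, 0.0], [0.992, 0.126, -0.0], [-0.0, 0.0, -1.0]]
wrist_force: [-0.9, 1.6, 0.3]
gripper_width: 21.1
grip_force: 59.8
```

Seated contact. A touch more, then release and withdraw.

>>> {"op": "apply_moves", "data": {"moves": [[[0,0,0],[0,0,-0.003],0],[[0,0,0],[0,0,0],0],[[0,0,0],[0,0,0],0.6],[[0,0,0],[0,0,0],0.6],[[0,0,0],[0,0,0],0.6],[[0,0,0],[0,0,0],0.6],[[0,0,0],[0,0,0],0.6],[[0,0,0],[0,0,0.06],0.6],[[0,0,0],[0,0,0.15],0.6],[[0,0,0],[0,0,0.25],0.6],[[0,0,0],[0,0,0.25],0.6],[[0,0,0],[0,0,0.25],0.6]]}}

```text
time: 17.83
tcp_pos: [391.7, -286.7, 222.8]
tool_rot: [[-0.126, 0.992, -0.0], [0.992, 0.126, 0.0], [0.0, -0.0, -1.0]]
wrist_force: [1.4, -0.4, -0.6]
gripper_width: 51.1
grip_force: 0.0
```

>>> {"op": "apply_moves", "data": {"moves": [[[0,0,0],[0.05,0.2,0.05],0.6],[[0,0,0],[0.05,0.25,0],0.6],[[0,0,0],[0.05,0.25,0],0.6],[[0,0,0],[0.05,0.25,0],0.6],[[0,0,0],[0.05,0.25,0],0.6],[[0,0,0],[0.05,0.25,0],0.6],[[0,0,0],[0.02,0.1,0],0.6],[[0,0,0],[0,0,0],0.6],[[0,0,0],[0,0,0],0.6]]}}

```text
time: 18.58
tcp_pos: [440.2, -53.9, 228.6]
tool_rot: [[-0.128, 0.992, 0.0], [0.992, 0.128, -0.0], [-0.0, 0.0, -1.0]]
wrist_force: [0.9, -0.5, -0.0]
gripper_width: 51.2
grip_force: 0.0
```

```bash
python3 look.py end 410 -280 45; python3 - <<'E'
from h import *
for n in("top","scene"):print(n,proj(n,np.array(box(90,124,0,53,393,-286,0,.126))[4:]).round(1).tolist())
E
```

```text
top crop origin 429 243 x4
scene crop origin 118 154 x4
18.68 [440.1 -55.2 228.4] [-0.2 -0.5  0.5] 51.16676861666933
top [[515.5, 317.2], [507.4, 277.3], [453.0, 285.6], [460.6, 325.6]]
scene [[141.1, 187.9], [138.3, 211.6], [192.3, 207.1], [192.8, 183.8]]
```

View pics/end.png

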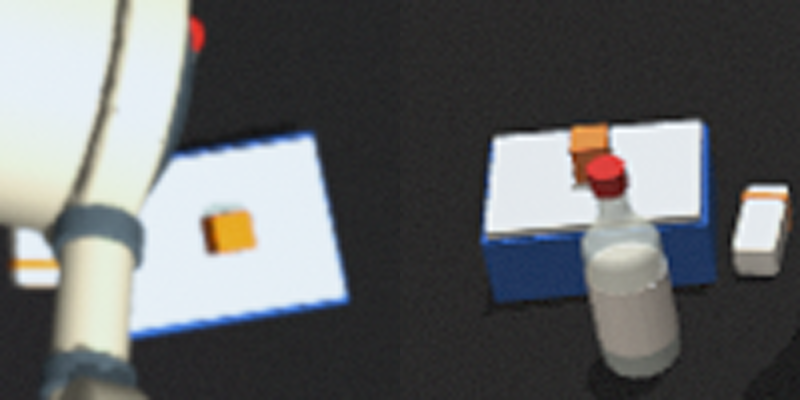

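The cover lies level on the rim, with its grip at about top (486,301), the mould edges nearly even around it, and the bottle and clip in place. Handing in.

```bash
python3 -c "
from rig import ctrl
print(ctrl.close_job())"
```

```text
the job is handed in; nothing more can be done
None
```

The cast bracket is standing flat on the green liner, the cover is seated level on the empty mould, and the job was handed in at about 19 s; the hand-in call returned no verdict, so this rests on my last camera views.

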